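# Pack the glue press and close its keeper

## Task

Pack the glue press: slide packing discs over the deck, without lifting them off it, into the mouth of the tube, onto the disc already there, and press each gently down, adding discs until the stack rests hard on the hidden pad with its top in the gauge post's red band: between flush with the deck and one disc above it. Then swing the keeper lever over the mouth to its end stop. Leave unused discs on the deck, clear of the mouth, and leave the jar and the brush alone.

Things in the scene. Friction and masses are not known exactly. Their poses are not given: they have to be found in the camera images.
- station: pressing station, fixed: a grey deck plate 280 x 420 x 5 mm on four legs, its top 130 mm above the table, a brass lip 4 mm high round its edge. Origin on the table under the deck's centre; x along the short sides, y along the long sides, z up
- mouth (a point): centre of the round mouth of the tube, level with the deck's top; axes as the station's, from whose origin it lies 30 mm along x and 110 mm along -y. Bore 63 mm, sharp-edged; the clear tube hangs upright under the deck
- gauge (a point): foot of the gauge post, level with the deck's top: a fixed upright pin 14 mm wide on the deck, 58 mm along x and 20 mm along -y from the mouth's centre. Its red band runs from the deck's top to 24 mm above it; the pin is white from there to its top at 50 mm
- foot (a joint): how far (m) the foot ring in the tube has slid down. At 0 its top is 25.5 mm below the deck's top. Aluminium, 57 mm outside, 37 mm inside, held by friction: it carries the stack without sinking, sinks under a further push of about 2 to 8 N on the stack, and stays where it is left. The lowest disc rides down on it
- moulding: gilded frame moulding 70 x 300 x 18 mm, fixed on the table under the tube; origin on the table, on the tube's axis. It carries a cork pad, 32 mm wide, that stands up through the foot ring's hole and meets the lowest disc as a hard stop. The pad's top is 34 to 70 mm below the deck's top, different each time and not reported: feel for it (over 14 N means it is met)
- keeper (a joint): keeper lever's turn about its upright pivot (rad): 0 points along -x of the mouth's axes, 1.571 is its end stop, where the green bar lies across the mouth, along +y. It grows clockwise seen from above, and stays where it is left (about 2 N at the knob moves it)
- keeper_pivot (a point): the keeper's pivot axis at the height of the deck's top, 70 mm from the mouth's centre along -y of the mouth's axes. The keeper is a green bar 20 mm wide whose underside is 30 mm above the deck and whose top is 38 mm above it, so it passes over the discs
- knob (a point): centre of the upright red knob near the keeper bar's end, 22 mm in diameter, reaching from 38 to 79 mm above the deck (this point is 58 mm above it), 115 mm from the pivot
- disc_a_mid (a point): centre (half-way up) of an aluminium packing disc with a blue-painted top, 60 mm in diameter, 24 mm thick, about 0.14 kg, lying flat and loose on the deck; all four are alike
- disc_b_mid (a point): centre (half-way up) of an aluminium packing disc with a blue-painted top, 60 mm in diameter, 24 mm thick, about 0.14 kg, lying flat and loose on the deck; all four are alike
- disc_c_mid (a point): centre (half-way up) of an aluminium packing disc with a blue-painted top, 60 mm in diameter, 24 mm thick, about 0.14 kg, lying flat and loose on the deck; all four are alike
- disc_d_mid (a point): centre (half-way up) of an aluminium packing disc with a blue-painted top, 60 mm in diameter, 24 mm thick, about 0.14 kg, lying flat and loose on the deck; all four are alike
- disc_e_mid (a point): centre (half-way up) of a fifth such disc, 60 mm in diameter, 24 mm thick, already in the tube: it lies on the foot ring, its top 1.5 mm below the deck's top
- jar: small amber jar with a brass lid, 38 mm wide, 55 mm high, standing on the deck; origin under its centre; bystander
- brush: gilder's brush 140 mm long lying on the deck; origin under its middle; bystander
Mind the look-alikes: they are no part of the job. What is shaped like the part that bears disc_c_mid but pink is not meant. Leave any orange look-alike of the part that bears disc_d_mid alone.

How it is judged:
By the outcome, as a careful person would: the job done as asked, in the order asked, and still so for the second after the job is handed in, with the robot touching nothing.
It also fails if it takes over 72 s, if anything falls off the work surface, if the arm or the gripper's body presses on something with over 40 N, if the wrist force passes 120 N, or if a joint passes its speed limit or range.

## Robot

A 6-joint arm with a two-finger parallel gripper is mounted at the origin on the work surface. World frame = base frame: x ahead of the robot, y to its left, z up, the work surface at z = 0. Lengths are in m, angles in rad, forces in N, time in s.
With the tool pointing down it reaches from about 0.25 to 0.8 m from the base axis. Payload 3.9 kg.
Tool frame: the origin (TCP) lies on the mounting face of the last link; the fingertips stand 173 mm ahead of it and the grasp point (between the pads) lies 155 mm ahead of it; z points along the fingers, y is the line along which they close (so a half turn about z gives the same grasp; the last joint's range is limited). The gripper opens to 85 mm and grips with 20 to 120 N. Pads are 22 mm wide; open, the fingers measure 114 mm over their backs; the gripper's body (76 mm by 85 mm) begins 54 mm behind the grasp point. The pads swing forward as they close: fully open they stand 13 mm farther back than shut.
Start: joints at [-1.315, 0.26, -0.138, 1.173, 0, 1.571], TCP at [0.133, -0.508, 0.405] pointing down, gripper open.
Joint ranges: [-2.78, 2.78], [-0.83, 1.72], [-1.28, 1.37], [-1.9, 2.12], [-1.57, 1.48], [-3.14, 3.14]. Speed limits (rad/s): [2.57, 2.57, 3.14, 3.14, 3.14, 3.14].

## Interface

Orientations are given as a unit quaternion [x, y, z, w].
In Python, from plant import env gives the robot as it stands.
- The arm moves only by the tool arm_command, never from a script. Its argument "moves" is a list of rows, each a list of 7 numbers: the shift along the tool's x, y, z as a fraction of full scale, then the turn, a rotation vector about the tool's x, y, z as a fraction of full scale, then the opening, from 0 (shut) to 1 (fully open). In form: [[dx, dy, dz, rx, ry, rz, fingers], ...]. A call has 1 to 8 rows; each row shifts and turns the commanded pose from where the row before left it, along the tool's axes as they then stand; what a row does not reach is not made up. Full scale, the value 1, is 0.025 m for a shift and 0.08 rad for a turn. A row lasts 1/12 s, in which the tool goes at most 41.7 mm and 7.16 degrees, less where a joint would pass 70% of its speed; a pose out of reach is approached as far as the arm can. A call with a number of a shift or a turn outside -1 to 1 is refused whole. A call with a gripper value outside its range is refused whole. The fingers move at their own pace and stop on an object; "squeeze" is the grip in N (left out, the last holds). Time passes only in rows, so rows that do not move let the fingers close. It gives the time, the measured TCP pose, the force, the opening and the grip force at its end, in the units of the state.
- env.state(): the state, without advancing time (a new reading comes with each control period).
- env.grab_frame(name): name is "scene" or "top"; returns the picture (384x512x3 uint8, red, green, blue); there is no depth.
- env.get_calibration(name): a dict with "mtx" (3x3 intrinsics, pixels), "pose" (4x4, takes a point from camera to world coordinates). Camera axes: x right, y down, z forward; pixel columns grow to the right and rows downward; lengths in m; the calibration is good to about 2 mm. A picture is of the moment at which its call begins. get_calibration takes no time and is no camera call.
- env.hand_in(): hands the job in; it is judged then, once.
The state is a dict: "time": time; "joints": joint angles; "joint_velocities": joint speeds; "effort": joint torques, N m; "position": TCP position; "ee_rot": TCP orientation; "force": force on the tool from outside, world axes, zero at the start; "moment": the same for the moment, N m; "finger_gap": finger opening in m; "grasp_force": force on a finger pad.
Only numpy, scipy, OpenCV 4.12 (cv2) and the standard library are available. Lean on these libraries where they do the work, as an engineer would, in place of code of your own. Each camera call takes 0.05 s, during which the arm holds its last target. There are 200 camera calls.

## Working session

There is one attempt and no reset: what is moved stays moved. The work goes in short steps, Python scripts to look and compute and a tool call to move; the robot and the scene stay as the last step left them, time stands still between calls to the robot, and variables do not carry over. Pictures are saved under pics/ and viewed, at most 10 in all, crops included, and the job is handed in when it is done.

Besides the shell and the picture viewer there is one more tool, called after ">>>" as name(argument=value, ...) on one line, values as JSON. arm_command: Moves the arm, as the interface text tells. Shift numbers are shares of 0.025 m and turn numbers shares of 0.08 rad, none past 1 either way. Its arguments: {"type":"object","properties":{"moves":{"type":"array"},"squeeze":{"type":"number"}},"required":["moves"]}

```bash
ls; mkdir -p pics; python3 - <<'E'
from plant import env
import cv2,numpy as np
for n in("scene","top"):
    im=env.grab_frame(n); cv2.imwrite(f"pics/{n}0.png",im[:,:,::-1])
    c=env.get_calibration(n); print(n,np.round(c["mtx"],1).tolist(),np.round(c["pose"],3).tolist())
s=env.state();print({k:np.round(v,3).tolist() for k,v in s.items()})
E
```

```text
pics
scene [[490.2, 0.0, 250.6], [0.0, 490.2, 193.2], [0.0, 0.0, 1.0]] [[0.354, 0.594, -0.723, 1.178], [0.935, -0.212, 0.284, -0.251], [0.016, -0.776, -0.63, 0.696], [0.0, 0.0, 0.0, 1.0]]
top [[393.8, 0.0, 252.8], [0.0, 393.8, 192.0], [0.0, 0.0, 1.0]] [[-0.023, -0.992, 0.125, 0.464], [-1.0, 0.023, 0.001, 0.002], [-0.004, -0.125, -0.992, 0.817], [0.0, 0.0, 0.0, 1.0]]
{'time': 0.1, 'joints': [-1.315, 0.261, -0.139, 1.173, -0.0, 1.571], 'joint_velocities': [-0.001, -0.002, 0.002, 0.001, -0.001, -0.001], 'effort': [-0.001, -40.651, 25.453, 0.01, -0.0, 0.0], 'position': [0.133, -0.508, 0.404], 'ee_rot': [0.992, 0.128, -0.0, -0.001], 'force': [-0.026, -0.281, -0.475], 'moment': [0.017, -0.059, -0.003], 'grasp_force': 0.0, 'finger_gap': 0.085}
```

View pics/top0.png

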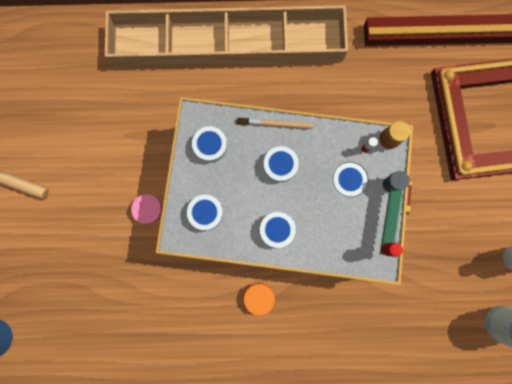

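View pics/scene0.png

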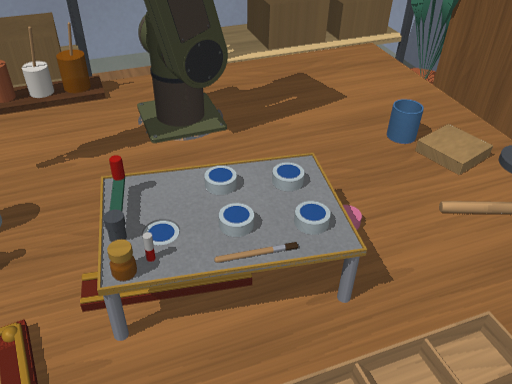

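The top view shows the mouth (disc e) at (350,180), the pin at about (372,143), the jar at (395,135), the keeper pivot at (398,181) and the knob at (395,249). The loose blue-topped discs on the deck are at (209,143), (281,163), (205,212) and (278,230). Two look-alikes are on the table: pink at (146,209) and orange at (259,299). I'll use the blue-topped disc at (281,163) first, then (278,230) if another is needed.

```bash
cat > h.py <<'E'
from plant import env
import cv2,numpy as np
from scipy.spatial.transform import Rotation as R
def ray(n,uv,z):
    c=env.get_calibration(n);K=np.array(c["mtx"]);P=np.array(c["pose"])
    d=P[:3,:3]@np.linalg.solve(K,[uv[0],uv[1],1]);o=P[:3,3]
    return (o+d*(z-o[2])/d[2])[:2]
def proj(n,p):
    c=env.get_calibration(n);K=np.array(c["mtx"]);P=np.array(c["pose"])
    q=K@(P[:3,:3].T@(np.array(p)-P[:3,3]));return q[:2]/q[2]
def blobs(im,lo,hi,amin=60):
    m=cv2.inRange(cv2.cvtColor(im,cv2.COLOR_RGB2HSV),lo,hi)
    n,_,st,ce=cv2.connectedComponentsWithStats(m)
    return [(ce[i],st[i,4],st[i,:4]) for i in range(1,n) if st[i,4]>amin]
def blue(n,im=None):
    im=env.grab_frame(n) if im is None else im
    return blobs(im,(105,140,60),(125,255,255))
def tool():
    s=env.state();r=R.from_quat(s["ee_rot"]);return s,r
def goto(xy=None,z=None,yaw=None):
    "shift (tool axes, in full-scale units) to world target; yaw=direction angle of tool y"
    s,r=tool();p=np.array(s["position"]);t=p.copy()
    if xy is not None:t[:2]=xy
    if z is not None:t[2]=z
    d=r.inv().apply(t-p)/.025
    y=r.apply([0,1,0]);a=np.arctan2(y[1],y[0]);print("pos",p.round(4),"tilt",r.apply([0,0,1]).round(3),"yaw_y",a.round(3),"shift units",d.round(2))
    if yaw is not None:
        e=(yaw-a+np.pi/2)%np.pi-np.pi/2;print("rz units (about tool z)",(-e/.08).round(2))
E
python3 - <<'E'
from h import *
im=cv2.imread("pics/top0.png")[:,:,::-1].copy();im2=cv2.imread("pics/scene0.png")[:,:,::-1].copy()
for n,i in(("top",im),("scene",im2)):
    for c,a,b in blue(n,i): print(n,c.round(1),a,ray(n,c,.154).round(4),ray(n,c,.1285).round(4))
C=[ray("top",u,.134) for u in((181,98),(413,127),(400,283),(157,253))]
print(np.round(C,4)); yv=(C[0]-C[1]+C[3]-C[2]);print("yaw of station y",np.arctan2(yv[1],yv[0]),"centre",np.mean(C,0), [np.linalg.norm(C[i]-C[(i+1)%4]) for i in range(4)])
for c,a,b in blobs(im,(0,200,120),(6,255,255),30):print("red",c,a,ray("top",c,.209))
goto()
cv2.imwrite("pics/crop.png",cv2.resize(im[110:270,150:430,::-1],None,fx=2.8,fy=2.8))
E
```

```text
top [208.8 142.6] 411 [0.6356 0.0762] [0.6422 0.079 ]
top [280.8 162.9] 422 [ 0.597  -0.0467] [ 0.6021 -0.0485]
top [350. 179.] 391 [ 0.5665 -0.1636] [ 0.5704 -0.17  ]
top [204.1 211.8] 437 [0.5162 0.0853] [0.5182 0.0885]
top [277.3 229.3] 447 [ 0.484  -0.0373] [ 0.4848 -0.0388]
scene [288.2 170.9] 235 [0.5181 0.0829] [0.487  0.0986]
scene [220.2 174.3] 246 [ 0.4859 -0.0397] [ 0.4533 -0.0298]
scene [312.4 211.7] 322 [0.6372 0.0742] [0.6117 0.0895]
scene [236.1 213.8] 332 [ 0.599  -0.0485] [ 0.5718 -0.039 ]
scene [161.6 231.8] 328 [ 0.5998 -0.1746] [ 0.5727 -0.171 ]
[[ 0.7243  0.1279]
 [ 0.6606 -0.2858]
 [ 0.3892 -0.2438]
 [ 0.4488  0.1691]]
yaw of station y 1.4227256371598163 centre [ 0.55573141 -0.05814167] [np.float64(0.4185918164277016), np.float64(0.2746928674964078), np.float64(0.41708699697037405), np.float64(0.27856534831477625)]
red [392.98507463 250.        ] 67 [ 0.44689262 -0.20951916]
pos [ 0.1327 -0.5076  0.404 ] tilt [-0.     0.002 -1.   ] yaw_y -1.315 shift units [0. 0. 0.]
```

View pics/crop.png

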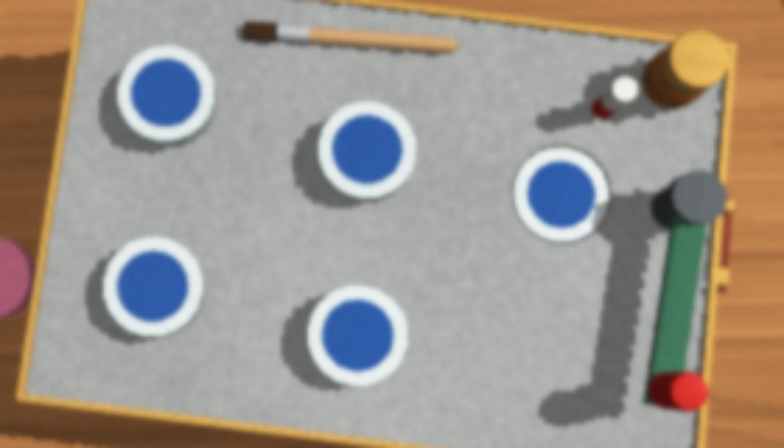

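The crop confirms it: a blue-topped disc on the deck at crop (367,150), which is (281,163) in the full picture and about (0.598,-0.0475) in world. The pink and orange ones are off the deck. The mouth is at about (0.571,-0.1705), and both cameras agree with the deck model.

>>> arm_command(moves=[[1, -0.58, 0, 0, 0, 0, 0.86], [1, -0.58, 0, 0, 0, 0, 0.86], [1, -0.58, 0, 0, 0, 0, 0.86], [1, -0.58, 0, 0, 0, 0, 0.86], [1, -0.58, 0, 0, 0, 0, 0.86], [1, -0.58, 0, 0, 0, 0, 0.86], [1, -0.58, 0, 0, 0, 0, 0.86], [1, -0.58, 0, 0, 0, 0, 0.86]])

```text
time: 0.77
position: [0.2976, -0.3438, 0.4044]
ee_rot: [0.992, 0.127, -0.0, -0.0]
force: [0.6, 0.1, -0.2]
finger_gap: 0.0732
grasp_force: 0.0
```

>>> arm_command(moves=[[1, -0.58, 0, 0, 0, 0, 0.86], [1, -0.58, 0, 0, 0, 0, 0.86], [1, -0.58, 0, 0, 0, 0, 0.86], [1, -0.58, 0, 0, 0, 0, 0.86], [1, -0.58, 0, 0, 0, 0, 0.86], [1, -0.58, 0, 0, 0, 0, 0.86], [1, -0.58, 0, 0, 0, 0, 0.86], [0.6, -0.34, 0, 0, 0, -1, 0.86]])

```text
time: 1.43
position: [0.4544, -0.1887, 0.4043]
ee_rot: [0.986, 0.169, 0.0, -0.0]
force: [-0.4, -0.5, 0.5]
finger_gap: 0.0732
grasp_force: 0.0
```

>>> arm_command(moves=[[0, 0, 0, 0, 0, -1, 0.86], [0, 0, 0, 0, 0, -1, 0.86], [0, 0, 0, 0, 0, -1, 0.86], [0, 0, 0, 0, 0, -1, 0.86], [0, 0, 0, 0, 0, -1, 0.86], [0, 0, 0, 0, 0, -1, 0.86], [0, 0, 0, 0, 0, -1, 0.86], [0, 0, 0, 0, 0, -1, 0.86]])

```text
time: 2.1
position: [0.4528, -0.1905, 0.4042]
ee_rot: [0.882, 0.471, -0.0, -0.0]
force: [0.1, 0.2, 0.5]
finger_gap: 0.0733
grasp_force: 0.0
```

```bash
python3 -c "
from h import *
goto((.598,-.0475),.36,-.148);s=env.state();print(s['time'],s['joints'],s['finger_gap'],s['force'])
print('brush',ray('top',(313,127),.135),ray('top',(280,124),.135))"
```

```text
pos [ 0.4528 -0.1905  0.4042] tilt [-0.001  0.    -1.   ] yaw_y -0.591 shift units [7.99 1.64 1.77]
rz units (about tool z) -5.54
2.1 [-3.98255188e-01  2.03030931e-01 -2.15917873e-01  1.15299121e+00
  1.19059144e-05  1.76355945e+00] 0.07329347230927473 [0.09867336 0.17128625 0.516651  ]
brush [ 0.66456784 -0.10753771] [ 0.67146815 -0.04894943]
```

>>> arm_command(moves=[[1, 0.2, 0.1, 0, 0, 0, 0.86], [1, 0.2, 0.1, 0, 0, 0, 0.86], [1, 0.2, 0.1, 0, 0, 0, 0.86], [1, 0.2, 0.1, 0, 0, 0, 0.86], [1, 0.2, 0.1, 0, 0, 0, 0.86], [1, 0.2, 0.1, 0, 0, 0, 0.86], [1, 0.2, 0.1, 0, 0, 0, 0.86], [1, 0.2, 0.1, 0, 0, 0, 0.86]])

```text
time: 2.77
position: [0.5988, -0.0463, 0.384]
ee_rot: [0.883, 0.469, -0.001, -0.0]
force: [0.1, -0.5, -0.7]
finger_gap: 0.0735
grasp_force: 0.0
```

>>> arm_command(moves=[[0, 0, 0.2, 0, 0, -1, 0.86], [0, 0, 0.2, 0, 0, -1, 0.86], [0, 0, 0.2, 0, 0, -1, 0.86], [0, 0, 0.2, 0, 0, -1, 0.86], [0, 0, 0.2, 0, 0, -1, 0.86], [0, 0, 0, 0, 0, -0.54, 0.86], [0, 0, 0, 0, 0, 0, 0.86]])

```text
time: 3.35
position: [0.5978, -0.0473, 0.3587]
ee_rot: [0.758, 0.652, -0.001, -0.001]
force: [0.0, 0.4, -0.2]
finger_gap: 0.0738
grasp_force: 0.0
```

```bash
python3 -c "
from h import *
goto((.598,-.0475),.306,-.148);s=env.state();print(s['time'],s['joints'],s['finger_gap'],s['force'])"
```

```text
pos [ 0.5978 -0.0473  0.3587] tilt [-0.002  0.    -1.   ] yaw_y -0.151 shift units [-0.01  0.01  2.11]
rz units (about tool z) -0.04
3.35 [-7.89687491e-02  4.09944395e-01 -3.61722065e-02  1.12689767e+00
  2.37216031e-05  1.64292471e+00] 0.07379407465720206 [ 0.00395848  0.36588351 -0.22809671]
```

>>> arm_command(moves=[[0, 0, 0.8, 0, 0, 0, 0.86], [0, 0, 0.8, 0, 0, 0, 0.86], [0, 0, 0.5, 0, 0, 0, 0.86], [0, 0, 0, 0, 0, 0, 0.86], [0, 0, 0, 0, 0, 0, 0.6], [0, 0, 0, 0, 0, 0, 0.6], [0, 0, 0, 0, 0, 0, 0.6], [0, 0, 0, 0, 0, 0, 0.6]], squeeze=20)

```text
time: 4.02
position: [0.5986, -0.0474, 0.3081]
ee_rot: [0.759, 0.651, 0.001, 0.001]
force: [-0.5, 0.1, -1.4]
finger_gap: 0.0591
grasp_force: 22.1
```

>>> arm_command(moves=[[0, 0, 0, 0, 0, 0, 0.86], [0, 0, 0, 0, 0, 0, 0.86], [0, 0, 0, 0, 0, 0, 0.86]])

```text
time: 4.27
position: [0.5984, -0.0474, 0.3077]
ee_rot: [0.759, 0.651, 0.0, 0.0]
force: [0.3, 0.2, 0.2]
finger_gap: 0.0735
grasp_force: 0.0
```

>>> arm_command(moves=[[0, 0, 0, 0, 0, -1, 0.86], [0, 0, 0, 0, 0, -1, 0.86], [0, 0, 0, 0, 0, -1, 0.86], [0, 0, 0, 0, 0, -1, 0.86], [0, 0, 0, 0, 0, -1, 0.86], [0, 0, 0, 0, 0, -1, 0.86], [0, 0, 0, 0, 0, -1, 0.86], [0, 0, 0, 0, 0, -1, 0.86]])

```text
time: 4.93
position: [0.5982, -0.0474, 0.3075]
ee_rot: [0.514, 0.858, 0.0, 0.0]
force: [0.4, 0.5, 0.4]
finger_gap: 0.0734
grasp_force: 0.0
```

>>> arm_command(moves=[[0, 0, 0, 0, 0, -1, 0.86], [0, 0, 0, 0, 0, -1, 0.86], [0, 0, 0, 0, 0, -1, 0.86], [0, 0, 0, 0, 0, -1, 0.86], [0, 0, 0, 0, 0, -1, 0.86], [0, 0, 0, 0, 0, -1, 0.86], [0, 0, 0, 0, 0, -1, 0.86], [0, 0, 0, 0, 0, -1, 0.86]])

```text
time: 5.6
position: [0.5983, -0.0474, 0.3075]
ee_rot: [0.218, 0.976, 0.0, 0.0]
force: [-0.0, -0.0, -0.2]
finger_gap: 0.0738
grasp_force: 0.0
```

>>> arm_command(moves=[[0, 0, 0, 0, 0, -1, 0.86], [0, 0, 0, 0, 0, -1, 0.86], [0, 0, 0, 0, 0, -1, 0.86], [0, 0, 0, 0, 0, -0.65, 0.86], [0, 0, 0, 0, 0, 0, 0.6], [0, 0, 0, 0, 0, 0, 0.6], [0, 0, 0, 0, 0, 0, 0.6], [0, 0, 0, 0, 0, 0, 0.6]])

```text
time: 6.27
position: [0.5983, -0.0474, 0.3076]
ee_rot: [0.076, 0.997, -0.0, 0.0]
force: [-0.2, -0.3, 1.9]
finger_gap: 0.0592
grasp_force: 22.1
```

```bash
python3 -c "
from h import *
s=env.state();print(s['time'],s['joints'],s['finger_gap'],s['force'])
im=env.grab_frame('top');print([(c.round(1),a) for c,a,b in blue('top',im)])
im=env.grab_frame('scene');cv2.imwrite('pics/s1.png',im[:,:,::-1])
for c,a,b in blue('scene',im): print(c.round(1),a,b,ray('scene',c,.154).round(4))
goto((.5776,-.141),None,1.423)
goto((.5708,-.1705),None,1.423)"
```

```text
6.2667 [-7.90819207e-02  4.40478118e-01 -1.25529615e-01  1.00417103e+00
 -1.87330824e-04  7.24148148e-02] 0.059242461596001626 [-0.20074321 -0.34620565  1.88690464]
[(array([208.9, 142.6]), np.int32(404)), (array([204.1, 211.7]), np.int32(433))]
[288.6 170.8] 221 [278 165  22  13] [0.518  0.0837]
[312.4 211.7] 322 [300 204  26  16] [0.6372 0.0742]
[236.3 214.4] 333 [224 206  26  17] [ 0.6005 -0.0487]
[161.6 231.8] 328 [149 224  25  17] [ 0.5998 -0.1746]
pos [ 0.5983 -0.0475  0.3076] tilt [ 0.001 -0.    -1.   ] yaw_y 1.42 shift units [ 0.25 -3.82  0.  ]
rz units (about tool z) -0.04
pos [ 0.5983 -0.0475  0.3076] tilt [ 0.001 -0.    -1.   ] yaw_y 1.42 shift units [ 0.35 -5.03  0.  ]
rz units (about tool z) -0.04
```

>>> arm_command(moves=[[0.05, -0.7, 0, 0, 0, 0, 0.6], [0.05, -0.8, 0, 0, 0, 0, 0.6], [0.05, -0.8, 0, 0, 0, 0, 0.6], [0.05, -0.8, 0, 0, 0, 0, 0.6], [0.05, -0.8, 0, 0, 0, 0, 0.6], [0.05, -0.7, 0, 0, 0, 0, 0.6], [0.05, -0.4, 0, 0, 0, 0, 0.6], [0, 0, 0, 0, 0, 0, 0.6]])

```text
time: 7.03
position: [0.5701, -0.1713, 0.3068]
ee_rot: [0.077, 0.997, -0.0, -0.0]
force: [-0.6, 0.7, -1.2]
finger_gap: 0.0592
grasp_force: 21.9
```

```bash
python3 -c "
from h import *
im=env.grab_frame('scene');cv2.imwrite('pics/s2.png',cv2.resize(im[140:300,60:280,::-1],None,fx=3,fy=3))
for c,a,b in blue('scene',im): print(c.round(1),a,b,ray('scene',c,.154).round(4),ray('scene',c,.1525).round(4))
print(env.state()['force'])
goto((.5705,-.1700),None,1.423)"
```

```text
[288.2 170.9] 233 [277 165  23  13] [0.5179 0.0829] [0.5161 0.0838]
[220.1 174.3] 243 [209 168  23  14] [ 0.4856 -0.0397] [ 0.4837 -0.0391]
[312.4 211.7] 322 [300 204  26  16] [0.6372 0.0742] [0.6357 0.0751]
[159.1 220.9] 355 [146 213  27  17] [ 0.5731 -0.1728] [ 0.5714 -0.1726]
[-0.09305511  0.44512428 -1.32086224]
pos [ 0.5703 -0.1702  0.3066] tilt [-0.001  0.    -1.   ] yaw_y 1.418 shift units [-0.01  0.01 -0.  ]
rz units (about tool z) -0.06
```

View pics/s2.png

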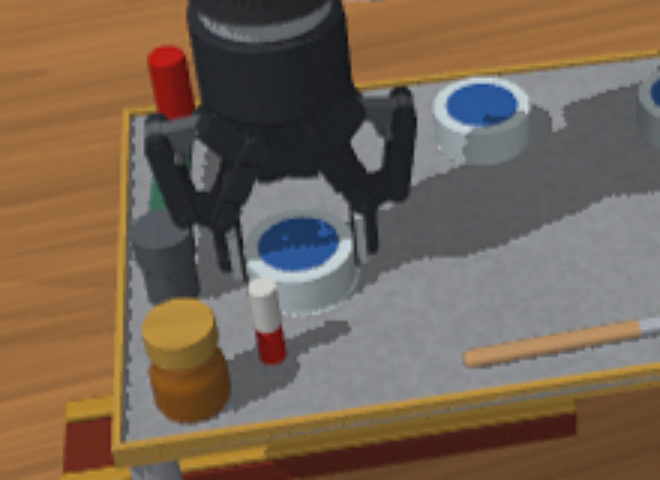

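The picture shows the gripped disc over the mouth, with the pin, jar and keeper untouched. Next I'll feel whether it enters.

>>> arm_command(moves=[[0, 0, 0.04, 0, 0, 0, 0.6], [0, 0, 0.04, 0, 0, 0, 0.6], [0, 0, 0, 0, 0, 0, 0.6]])

```text
time: 7.33
position: [0.5707, -0.1691, 0.3052]
ee_rot: [0.075, 0.997, -0.0, -0.0]
force: [-2.7, -2.2, 1.5]
finger_gap: 0.0594
grasp_force: 22.2
```

>>> arm_command(moves=[[0, 0, 0.04, 0, 0, 0, 0.6], [0, 0, 0.04, 0, 0, 0, 0.6], [0, 0, 0, 0, 0, 0, 0.6]])

```text
time: 7.58
position: [0.5706, -0.1693, 0.3032]
ee_rot: [0.075, 0.997, -0.0, -0.0]
force: [-3.0, -1.3, 4.8]
finger_gap: 0.0589
grasp_force: 22.4
```

>>> arm_command(moves=[[0.04, -0.02, 0.06, 0, 0, 0, 0.6], [0, 0, 0.06, 0, 0, 0, 0.6], [0, 0, 0, 0, 0, 0, 0.6]])

```text
time: 7.83
position: [0.5703, -0.1696, 0.3006]
ee_rot: [0.075, 0.997, 0.0, 0.001]
force: [-0.4, 1.8, 4.6]
finger_gap: 0.0589
grasp_force: 24.5
```

```bash
python3 -c "
from h import *
im=env.grab_frame('scene')
for c,a,b in blue('scene',im): 
  if c[0]<200: print(c.round(1),a,b,[ray('scene',c,z).round(4) for z in (.154,.1525,.148)])
print(env.state()['force']);print([proj('scene',(.5715,-.1715,z)).round(1) for z in (.154,.1525,.148)])
goto()"
```

```text
[160.6 223.7] 352 [148 216  26  17] [array([ 0.5806, -0.172 ]), array([ 0.5789, -0.1717]), array([ 0.574 , -0.1711])]
[0.02339017 1.10715596 4.53770091]
[array([159.6, 220.1]), array([159.7, 220.8]), array([160. , 222.8])]
pos [ 0.5703 -0.1696  0.3006] tilt [ 0.002  0.    -1.   ] yaw_y 1.421 shift units [0. 0. 0.]
```

The disc is in the bore and has sunk about 6 mm. I'll release it and press with shut fingers.

>>> arm_command(moves=[[0, 0, 0, 0, 0, 0, 0.8], [0, 0, 0, 0, 0, 0, 0.8], [0, 0, 0, 0, 0, 0, 0.8], [0, 0, -1, 0, 0, 0, 0.8], [0, 0, -1, 0, 0, 0, 0], [0, 0, 0, 0, 0, 0, 0], [0, 0, 0, 0, 0, 0, 0], [0, 0, 0, 0, 0, 0, 0]])

```text
time: 8.55
position: [0.5697, -0.1698, 0.3493]
ee_rot: [0.075, 0.997, 0.0, -0.0]
force: [0.4, -0.5, -1.5]
finger_gap: 0.02
grasp_force: 0.0
```

>>> arm_command(moves=[[0, 0, 0.3, 0, 0, 0, 0], [0, 0, 0.3, 0, 0, 0, 0], [0, 0, 0.2, 0, 0, 0, 0], [0, 0, 0.1, 0, 0, 0, 0], [0, 0, 0.08, 0, 0, 0, 0], [0, 0, 0, 0, 0, 0, 0]])

```text
time: 9.05
position: [0.5695, -0.1699, 0.3247]
ee_rot: [0.075, 0.997, 0.0, -0.001]
force: [1.0, 0.1, 0.3]
finger_gap: 0.0005
grasp_force: 0.0
```

>>> arm_command(moves=[[0, 0, 0.05, 0, 0, 0, 0], [0, 0, 0.05, 0, 0, 0, 0], [0, 0, 0.05, 0, 0, 0, 0], [0, 0, 0, 0, 0, 0, 0]])

```text
time: 9.38
position: [0.5697, -0.17, 0.3219]
ee_rot: [0.075, 0.997, -0.0, 0.0]
force: [0.2, 0.7, -0.6]
finger_gap: 0.0001
grasp_force: 0.0
```

>>> arm_command(moves=[[0, 0, 0.05, 0, 0, 0, 0], [0, 0, 0.05, 0, 0, 0, 0], [0, 0, 0, 0, 0, 0, 0]])

```text
time: 9.63
position: [0.5698, -0.17, 0.3197]
ee_rot: [0.075, 0.997, -0.0, 0.0]
force: [-1.1, -0.7, 1.8]
finger_gap: -0.0
grasp_force: 0.8
```

>>> arm_command(moves=[[0, 0, 0.05, 0, 0, 0, 0], [0, 0, 0.05, 0, 0, 0, 0], [0, 0, 0, 0, 0, 0, 0]])

```text
time: 9.88
position: [0.5698, -0.17, 0.3172]
ee_rot: [0.075, 0.997, -0.0, 0.0]
force: [-0.5, -0.4, 4.1]
finger_gap: -0.0
grasp_force: 2.0
```

>>> arm_command(moves=[[0, 0, 0.05, 0, 0, 0, 0], [0, 0, 0.05, 0, 0, 0, 0], [0, 0, 0, 0, 0, 0, 0]])

```text
time: 10.13
position: [0.5698, -0.17, 0.3144]
ee_rot: [0.075, 0.997, -0.0, 0.0]
force: [-0.3, -0.8, 3.9]
finger_gap: 0.0007
grasp_force: 1.8
```

>>> arm_command(moves=[[0, 0, 0.05, 0, 0, 0, 0], [0, 0, 0.05, 0, 0, 0, 0], [0, 0, 0, 0, 0, 0, 0]])

```text
time: 10.38
position: [0.5699, -0.17, 0.3117]
ee_rot: [0.075, 0.997, -0.0, 0.0]
force: [0.1, -0.5, 3.8]
finger_gap: 0.0001
grasp_force: 1.6
```

>>> arm_command(moves=[[0, 0, 0.05, 0, 0, 0, 0], [0, 0, 0.05, 0, 0, 0, 0], [0, 0, 0, 0, 0, 0, 0]])

```text
time: 10.63
position: [0.5698, -0.1701, 0.3092]
ee_rot: [0.075, 0.997, -0.0, 0.0]
force: [0.4, -0.2, 3.3]
finger_gap: -0.0002
grasp_force: 1.5
```

>>> arm_command(moves=[[0, 0, 0.05, 0, 0, 0, 0], [0, 0, 0.05, 0, 0, 0, 0], [0, 0, 0, 0, 0, 0, 0]])

```text
time: 10.88
position: [0.5698, -0.1701, 0.3067]
ee_rot: [0.075, 0.997, -0.0, 0.0]
force: [1.5, -0.7, 3.5]
finger_gap: -0.0005
grasp_force: 1.5
```

>>> arm_command(moves=[[0, 0, 0.05, 0, 0, 0, 0], [0, 0, 0.05, 0, 0, 0, 0], [0, 0, 0, 0, 0, 0, 0]])

```text
time: 11.13
position: [0.5698, -0.17, 0.3043]
ee_rot: [0.075, 0.997, -0.0, 0.0]
force: [1.3, 0.1, 3.3]
finger_gap: -0.0002
grasp_force: 1.6
```

>>> arm_command(moves=[[0, 0, 0.05, 0, 0, 0, 0], [0, 0, 0.05, 0, 0, 0, 0], [0, 0, 0, 0, 0, 0, 0]])

```text
time: 11.38
position: [0.5698, -0.17, 0.3017]
ee_rot: [0.075, 0.997, -0.0, 0.0]
force: [1.6, -0.1, 3.0]
finger_gap: -0.0001
grasp_force: 1.6
```

```bash
python3 -c "
from h import *
im=env.grab_frame('scene');cv2.imwrite('pics/s3.png',cv2.resize(im[180:280,100:220,::-1],None,fx=5,fy=5,interpolation=2))
for c,a,b in blue('scene',im): 
  if c[0]<200: print(c.round(1),a,b)
print(env.state()['force'])
goto()"
```

```text
[163.4 234.2] 185 [150 225  25  16]
[ 0.59544279 -0.60766009  2.93573975]
pos [ 0.5698 -0.1701  0.3017] tilt [ 0. -0. -1.] yaw_y 1.42 shift units [0. 0. 0.]
```

View pics/s3.png

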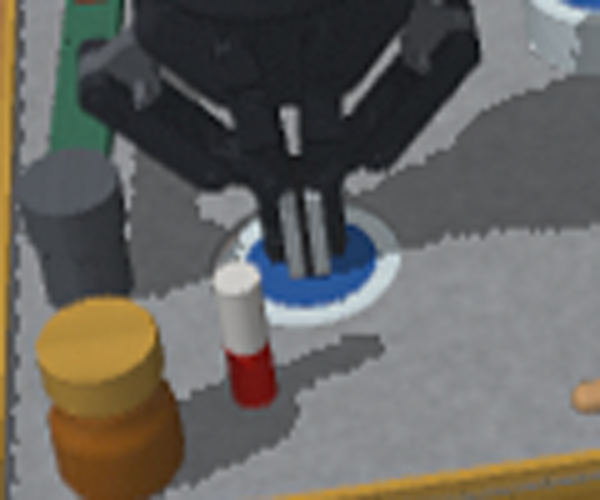

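Top is about 1.3 mm below the deck and the pad hasn't been met (3 N only), so one more disc is needed. I'll take the one at (277,229), about (0.484,-0.038).

>>> arm_command(moves=[[0, 0, -0.8, 0, 0, 0, 0], [0, 0, -0.8, 0, 0, 0, 0], [0, 0, -0.8, 0, 0, 0, 0.86], [0.84, 0.94, 0, 0, 0, 0, 0.86], [0.84, 0.94, 0, 0, 0, 0, 0.86], [0.84, 0.94, 0, 0, 0, 0, 0.86], [0.84, 0.94, 0, 0, 0, 0, 0.86], [0.84, 0.94, 0, 0, 0, 1, 0.86]])

```text
time: 12.1
position: [0.4816, -0.037, 0.3607]
ee_rot: [0.116, 0.993, 0.0, -0.002]
force: [0.1, 0.4, -0.1]
finger_gap: 0.072
grasp_force: 0.0
```

>>> arm_command(moves=[[0, 0, 0, 0, 0, 1, 0.86], [0, 0, 0, 0, 0, 1, 0.86], [0, 0, 0, 0, 0, 1, 0.86], [0, 0, 0, 0, 0, 1, 0.86], [0, 0, 0, 0, 0, 1, 0.86], [0, 0, 0, 0, 0, 1, 0.86], [0, 0, 0, 0, 0, 1, 0.86], [0, 0, 0, 0, 0, 1, 0.86]])

```text
time: 12.77
position: [0.4826, -0.038, 0.3608]
ee_rot: [0.423, 0.906, -0.001, -0.002]
force: [-0.2, 0.8, -0.6]
finger_gap: 0.0733
grasp_force: 0.0
```

>>> arm_command(moves=[[0, 0, 0, 0, 0, 1, 0.86], [0, 0, 0, 0, 0, 1, 0.86], [0, 0, 0, 0, 0, 1, 0.86], [0, 0, 0, 0, 0, 1, 0.86], [0, 0, 0, 0, 0, 1, 0.86], [0, 0, 0, 0, 0, 1, 0.86], [0, 0, 0, 0, 0, 1, 0.86], [0, 0, 0, 0, 0, 1, 0.86]])

```text
time: 13.43
position: [0.4826, -0.038, 0.3608]
ee_rot: [0.687, 0.727, -0.001, -0.001]
force: [-0.6, 0.1, 0.3]
finger_gap: 0.0732
grasp_force: 0.0
```

>>> arm_command(moves=[[0, 0, 0, 0, 0, 1, 0.86], [0, 0, 0, 0, 0, 1, 0.86], [0, 0, 0, 0, 0, 0.6, 0.86], [0, 0, 0, 0, 0, 0, 0.86]])

```text
time: 13.77
position: [0.4827, -0.038, 0.3608]
ee_rot: [0.758, 0.653, -0.001, -0.001]
force: [-0.5, -0.5, -0.3]
finger_gap: 0.073
grasp_force: 0.0
```

```bash
python3 -c "
from h import *
im=env.grab_frame('scene')
for c,a,b in blue('scene',im): print(c.round(1),a,b,ray('scene',c,.154).round(4),ray('scene',c,.1285).round(4))
s=env.state();print(s['time'],s['finger_gap'],s['joints'])
goto((.484,-.038),.306,-.148)"
```

```text
[288.2 170.9] 235 [277 165  23  13] [0.5181 0.0829] [0.487  0.0986]
[220.1 174.8] 229 [209 169  23  13] [ 0.4871 -0.0402] [ 0.4546 -0.0303]
[312.4 211.7] 322 [300 204  26  16] [0.6372 0.0742] [0.6117 0.0895]
[162.4 231.9] 333 [150 224  25  17] [ 0.6003 -0.1734] [ 0.5732 -0.1698]
13.8167 0.07350478412882007 [-7.85294061e-02  2.16312883e-01 -3.15083189e-01  1.04233373e+00
  1.10118639e-04  1.63896343e+00]
pos [ 0.4828 -0.038   0.361 ] tilt [-0.003  0.    -1.   ] yaw_y -0.147 shift units [0.01 0.05 2.2 ]
rz units (about tool z) 0.02
```

>>> arm_command(moves=[[0, 0.05, 0.8, 0, 0, 0, 0.86], [0, 0, 0.8, 0, 0, 0, 0.86], [0, 0, 0.6, 0, 0, 0, 0.86], [0, 0, 0, 0, 0, 0, 0.86], [0, 0, 0, 0, 0, 0, 0.6], [0, 0, 0, 0, 0, 0, 0.6], [0, 0, 0, 0, 0, 0, 0.6], [0, 0, 0, 0, 0, 0, 0.6]])

```text
time: 14.48
position: [0.4851, -0.0383, 0.3078]
ee_rot: [0.757, 0.653, 0.001, 0.001]
force: [-0.2, -0.2, -0.9]
finger_gap: 0.0585
grasp_force: 21.9
```

>>> arm_command(moves=[[0, 0, 0, 0, 0, 0, 0.86], [0, 0, 0, 0, 0, 0, 0.86], [0, 0, 0, 0, 0, -1, 0.86], [0, 0, 0, 0, 0, -1, 0.86], [0, 0, 0, 0, 0, -1, 0.86], [0, 0, 0, 0, 0, -1, 0.86], [0, 0, 0, 0, 0, -1, 0.86], [0, 0, 0, 0, 0, -1, 0.86]])

```text
time: 15.15
position: [0.4849, -0.0383, 0.3073]
ee_rot: [0.579, 0.815, 0.0, 0.0]
force: [-0.2, -0.6, -0.4]
finger_gap: 0.0735
grasp_force: 0.0
```

>>> arm_command(moves=[[0, 0, 0, 0, 0, -1, 0.86], [0, 0, 0, 0, 0, -1, 0.86], [0, 0, 0, 0, 0, -1, 0.86], [0, 0, 0, 0, 0, -1, 0.86], [0, 0, 0, 0, 0, -1, 0.86], [0, 0, 0, 0, 0, -1, 0.86], [0, 0, 0, 0, 0, -1, 0.86], [0, 0, 0, 0, 0, -1, 0.86]])

```text
time: 15.82
position: [0.485, -0.0383, 0.3074]
ee_rot: [0.293, 0.956, 0.0, 0.0]
force: [-0.9, -1.2, -0.7]
finger_gap: 0.0734
grasp_force: 0.0
```

>>> arm_command(moves=[[0, 0, 0, 0, 0, -1, 0.86], [0, 0, 0, 0, 0, -1, 0.86], [0, 0, 0, 0, 0, -1, 0.86], [0, 0, 0, 0, 0, -1, 0.86], [0, 0, 0, 0, 0, -1, 0.6], [0, 0, 0, 0, 0, -0.65, 0.6], [0, 0, 0, 0, 0, 0, 0.6], [0, 0, 0, 0, 0, 0, 0.6]])

```text
time: 16.48
position: [0.485, -0.0383, 0.3075]
ee_rot: [0.074, 0.997, -0.0, 0.001]
force: [-0.5, 0.0, 2.5]
finger_gap: 0.0594
grasp_force: 21.9
```

```bash
python3 -c "
from h import *
s=env.state();print(s['time'],s['finger_gap'],s['grasp_force'],s['force'])
goto((.5705,-.1696),None,1.423)"
```

```text
16.4833 0.05935928425555725 21.88478797674179 [-0.49512062  0.01759419  2.5275191 ]
pos [ 0.485  -0.0383  0.3075] tilt [ 0.001 -0.    -1.   ] yaw_y 1.423 shift units [-4.15 -4.69  0.  ]
rz units (about tool z) -0.0
```

>>> arm_command(moves=[[-0.6, -0.68, 0, 0, 0, 0, 0.6], [-0.6, -0.68, 0, 0, 0, 0, 0.6], [-0.6, -0.68, 0, 0, 0, 0, 0.6], [-0.6, -0.68, 0, 0, 0, 0, 0.6], [-0.6, -0.68, 0, 0, 0, 0, 0.6], [-0.6, -0.68, 0, 0, 0, 0, 0.6], [-0.5, -0.56, 0, 0, 0, 0, 0.6], [0, 0, 0, 0, 0, 0, 0.6]])

```text
time: 17.15
position: [0.5713, -0.1706, 0.3071]
ee_rot: [0.075, 0.997, -0.001, 0.002]
force: [0.8, -0.6, -1.5]
finger_gap: 0.0587
grasp_force: 22.0
```

```bash
python3 -c "
from h import *
im=env.grab_frame('scene')
for c,a,b in blue('scene',im): 
  if c[0]<200: print(c.round(1),a,b,ray('scene',c,.154).round(4))
s=env.state();print(s['time'],s['finger_gap'],s['grasp_force'],s['force'])
goto((.5705,-.1696),None,1.423)"
```

```text
[159.5 221.2] 350 [147 213  26  17] [ 0.5741 -0.1722]
17.2 0.059499721771954145 21.959949731826782 [-0.62690221  0.79377168 -0.76776404]
pos [ 0.57   -0.1693  0.3066] tilt [ 0.001 -0.    -1.   ] yaw_y 1.421 shift units [-0.02 -0.01  0.  ]
rz units (about tool z) -0.02
```

>>> arm_command(moves=[[0, 0, 0.04, 0, 0, 0, 0.6], [0, 0, 0.04, 0, 0, 0, 0.6], [0, 0, 0, 0, 0, 0, 0.6]])

```text
time: 17.45
position: [0.5695, -0.1684, 0.3058]
ee_rot: [0.073, 0.997, -0.002, 0.001]
force: [2.1, -5.7, 0.8]
finger_gap: 0.0592
grasp_force: 22.1
```

>>> arm_command(moves=[[0, 0, 0.05, 0, 0, 0, 0.6], [0, 0, 0.05, 0, 0, 0, 0.6], [0, 0, 0, 0, 0, 0, 0.6]])

```text
time: 17.7
position: [0.5695, -0.1683, 0.3042]
ee_rot: [0.073, 0.997, -0.002, 0.002]
force: [1.1, -5.9, 5.2]
finger_gap: 0.0592
grasp_force: 22.5
```

```bash
python3 -c "
from h import *
im=env.grab_frame('scene')
for c,a,b in blue('scene',im): 
  if c[0]<200: print(c.round(1),a,b)
goto()"
```

```text
[160.6 221.7] 351 [148 214  26  17]
pos [ 0.5695 -0.1683  0.3042] tilt [ 0.003 -0.004 -1.   ] yaw_y 1.424 shift units [0. 0. 0.]
```

>>> arm_command(moves=[[-0.02, -0.05, 0, 0, 0, 0, 0.6], [0, -0.02, 0.03, 0, 0, 0, 0.6], [0, 0, 0.04, 0, 0, 0, 0.6], [0, 0, 0, 0, 0, 0, 0.6]])

```text
time: 18.08
position: [0.5695, -0.1691, 0.3038]
ee_rot: [0.073, 0.997, -0.0, 0.002]
force: [-1.3, -2.2, 13.6]
finger_gap: 0.059
grasp_force: 23.2
```

>>> arm_command(moves=[[0, 0, 0.05, 0, 0, 0, 0.6], [0, 0, 0.05, 0, 0, 0, 0.6], [0, 0, 0, 0, 0, 0, 0.6]])

```text
time: 18.33
position: [0.5695, -0.169, 0.3036]
ee_rot: [0.073, 0.997, -0.001, 0.003]
force: [-6.8, 1.2, 25.0]
finger_gap: 0.0594
grasp_force: 24.3
```

```bash
python3 -c "
from h import *
im=env.grab_frame('scene')
for c,a,b in blue('scene',im): 
  if c[0]<200: print(c.round(1),a,b)
goto()"
```

```text
[160.5 222. ] 352 [148 214  26  17]
pos [ 0.5695 -0.169   0.3036] tilt [ 0.006 -0.002 -1.   ] yaw_y 1.425 shift units [0. 0. 0.]
```

25 N so far, which could be the pad or a wedged disc. I'll relax the push, release, and look.

>>> arm_command(moves=[[0, 0, -0.12, 0, 0, 0, 0.6], [0, 0, 0, 0, 0, 0, 0.8], [0, 0, 0, 0, 0, 0, 0.8], [0, 0, 0, 0, 0, 0, 0.8], [0, 0, -1, 0, 0, 0, 0.8], [0, 0, -1, 0, 0, 0, 0.4], [0, 0, 0, 0, 0, 0, 0], [0, 0, 0, 0, 0, 0, 0]])

```text
time: 19.05
position: [0.5698, -0.1696, 0.3518]
ee_rot: [0.073, 0.997, -0.0, 0.001]
force: [-0.2, -0.4, -1.3]
finger_gap: 0.0326
grasp_force: 0.0
```

```bash
python3 -c "
from h import *
im=env.grab_frame('scene');cv2.imwrite('pics/s4.png',cv2.resize(im[180:280,100:220,::-1],None,fx=5,fy=5,interpolation=2))
for c,a,b in blue('scene',im): 
  if c[0]<200: print(c.round(1),a,b)
print([proj('scene',(.5732,-.1698,z)).round(1) for z in (.154,.1525,.150,.148)])
goto()"
```

```text
[160.4 221.9] 351 [148 214  26  17]
[array([160.9, 220.5]), array([161. , 221.2]), array([161.1, 222.4]), array([161.2, 223.3])]
pos [ 0.5693 -0.1695  0.3506] tilt [-0.001  0.001 -1.   ] yaw_y 1.424 shift units [0. 0. 0.]
```

View pics/s4.png

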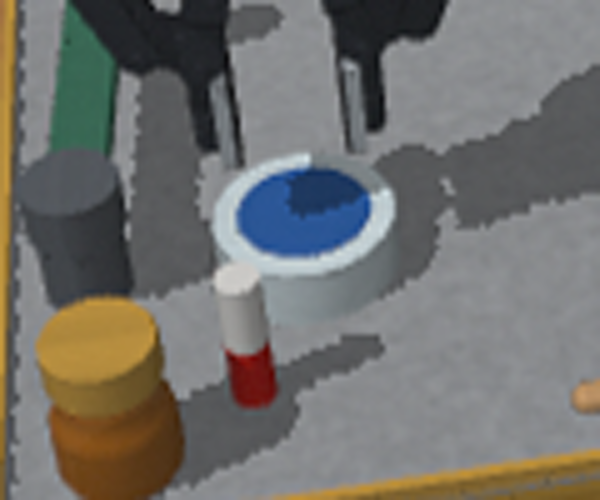

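```bash
python3 -c "
from h import *
from scipy.optimize import least_squares
t=np.linspace(0,2*np.pi,60,endpoint=False)
im=env.grab_frame('scene')
print('t',env.state()['time'])
m=cv2.inRange(cv2.cvtColor(im,cv2.COLOR_RGB2HSV),(105,140,30),(125,255,255))
cs=cv2.findContours(m,cv2.RETR_EXTERNAL,cv2.CHAIN_APPROX_NONE)[0]
for c in cs:
  if cv2.contourArea(c)<150: continue
  e=cv2.fitEllipse(c);x,y=ray('scene',e[0],.154)
  q=np.array([proj('scene',(x+.0195*np.cos(a),y+.0195*np.sin(a),.154)) for a in t],dtype=np.float32)
  f=cv2.fitEllipse(q.reshape(-1,1,2));print(np.round(e[0],1),np.round(e[1],2),round(e[2],1),'| flat',np.round(f[1],2),round(f[2],1))
goto()"
```

```text
t 19.15
[160.4 221.9] [16.15 25.38] 83.1 | flat [15.95 24.36] 81.7
[312.4 211.6] [15.15 24.72] 97.4 | flat [15.12 23.38] 97.5
[288.2 170.9] [12.09 22.02] 93.7 | flat [12.4  20.99] 94.2
pos [ 0.569  -0.1695  0.3499] tilt [-0.002  0.001 -1.   ] yaw_y 1.424 shift units [0. 0. 0.]
```

>>> arm_command(moves=[[0, 0, 0.4, 0, 0, 0, 0], [0, 0, 0.3, 0, 0, 0, 0], [0, 0, 0.1, 0, 0, 0, 0], [0, 0, 0, 0, 0, 0, 0], [0, 0, 0, 0, 0, 0, 0]])

```text
time: 19.57
position: [0.5692, -0.1697, 0.3302]
ee_rot: [0.073, 0.997, 0.0, -0.001]
force: [-0.8, 0.2, -0.0]
finger_gap: 0.0001
grasp_force: 0.0
```

>>> arm_command(moves=[[0, 0, 0.04, 0, 0, 0, 0], [0, 0, 0.04, 0, 0, 0, 0], [0, 0, 0, 0, 0, 0, 0]])

```text
time: 19.82
position: [0.5695, -0.1698, 0.3293]
ee_rot: [0.073, 0.997, -0.0, 0.0]
force: [1.2, -0.2, 0.1]
finger_gap: -0.0001
grasp_force: 0.0
```

>>> arm_command(moves=[[0, 0, 0.04, 0, 0, 0, 0], [0, 0, 0.04, 0, 0, 0, 0], [0, 0, 0, 0, 0, 0, 0]])

```text
time: 20.07
position: [0.5694, -0.1698, 0.3271]
ee_rot: [0.073, 0.997, 0.0, -0.0]
force: [0.3, 0.4, 0.6]
finger_gap: 0.0001
grasp_force: 0.0
```

>>> arm_command(moves=[[0, 0, 0.04, 0, 0, 0, 0], [0, 0, 0, 0, 0, 0, 0]])

```text
time: 20.23
position: [0.5694, -0.1698, 0.3261]
ee_rot: [0.073, 0.997, 0.0, -0.0]
force: [-0.0, 0.5, 0.0]
finger_gap: -0.0001
grasp_force: 0.0
```

>>> arm_command(moves=[[0, 0, 0.04, 0, 0, 0, 0], [0, 0, 0, 0, 0, 0, 0]])

```text
time: 20.4
position: [0.5694, -0.1698, 0.325]
ee_rot: [0.073, 0.997, 0.0, -0.0]
force: [-0.0, 0.3, 0.6]
finger_gap: 0.0001
grasp_force: 0.0
```

>>> arm_command(moves=[[0, 0, 0.04, 0, 0, 0, 0], [0, 0, 0, 0, 0, 0, 0]])

```text
time: 20.57
position: [0.5694, -0.1698, 0.324]
ee_rot: [0.073, 0.997, 0.0, -0.0]
force: [-0.6, 0.4, 0.0]
finger_gap: 0.0002
grasp_force: 0.0
```

>>> arm_command(moves=[[0, 0, 0.04, 0, 0, 0, 0], [0, 0, 0, 0, 0, 0, 0]])

```text
time: 20.73
position: [0.5694, -0.1698, 0.3239]
ee_rot: [0.073, 0.997, -0.0, 0.0]
force: [-1.9, 0.3, 3.2]
finger_gap: -0.0003
grasp_force: 1.9
```

>>> arm_command(moves=[[0, 0, 0.04, 0, 0, 0, 0], [0, 0, 0, 0, 0, 0, 0]])

```text
time: 20.9
position: [0.5694, -0.1698, 0.3238]
ee_rot: [0.073, 0.997, -0.0, 0.001]
force: [-2.3, 0.8, 8.8]
finger_gap: 0.0002
grasp_force: 4.5
```

>>> arm_command(moves=[[0, 0, 0.04, 0, 0, 0, 0], [0, 0, 0, 0, 0, 0, 0]])

```text
time: 21.07
position: [0.5694, -0.1698, 0.3238]
ee_rot: [0.073, 0.997, -0.0, 0.001]
force: [-3.4, 1.7, 13.8]
finger_gap: -0.0002
grasp_force: 6.9
```

>>> arm_command(moves=[[0, 0, 0.04, 0, 0, 0, 0], [0, 0, 0.02, 0, 0, 0, 0], [0, 0, 0, 0, 0, 0, 0], [0, 0, 0, 0, 0, 0, 0]])

```text
time: 21.4
position: [0.5694, -0.1698, 0.3238]
ee_rot: [0.073, 0.997, -0.0, 0.002]
force: [-6.2, 1.9, 22.6]
finger_gap: 0.0001
grasp_force: 10.3
```

Rigid at 22.6 N with the top about 21 mm above the deck. I'll rule out a wedged disc by pressing at off-centre points.

>>> arm_command(moves=[[0, 0, -0.4, 0, 0, 0, 0], [0.5, 0, 0, 0, 0, 0, 0], [0, 0, 0.2, 0, 0, 0, 0], [0, 0, 0.05, 0, 0, 0, 0], [0, 0, 0.05, 0, 0, 0, 0], [0, 0, 0, 0, 0, 0, 0]])

```text
time: 21.9
position: [0.5568, -0.1679, 0.3238]
ee_rot: [0.073, 0.997, -0.0, 0.0]
force: [-5.4, 1.6, 15.2]
finger_gap: 0.0003
grasp_force: 7.7
```

>>> arm_command(moves=[[0, 0, 0.05, 0, 0, 0, 0], [0, 0, 0.05, 0, 0, 0, 0], [0, 0, 0, 0, 0, 0, 0]])

```text
time: 22.15
position: [0.5566, -0.1678, 0.3238]
ee_rot: [0.073, 0.997, -0.0, 0.001]
force: [-10.1, 3.3, 28.3]
finger_gap: -0.0002
grasp_force: 14.1
```

>>> arm_command(moves=[[0, 0, -0.4, 0, 0, 0, 0], [-1, 0, 0, 0, 0, 0, 0], [0, 0, 0.3, 0, 0, 0, 0], [0, 0, 0.05, 0, 0, 0, 0], [0, 0, 0.05, 0, 0, 0, 0], [0, 0, 0, 0, 0, 0, 0]])

```text
time: 22.65
position: [0.5852, -0.1723, 0.3237]
ee_rot: [0.073, 0.997, -0.001, 0.006]
force: [2.7, -0.5, 15.9]
finger_gap: 0.0
grasp_force: 8.6
```

>>> arm_command(moves=[[0, 0, -0.3, 0, 0, 0, 0], [0.5, 0.5, 0, 0, 0, 0, 0], [0, 0, 0.2, 0, 0, 0, 0], [0, 0, 0.05, 0, 0, 0, 0], [0, 0, 0.05, 0, 0, 0, 0], [0, 0, 0, 0, 0, 0, 0]])

```text
time: 23.15
position: [0.5707, -0.1563, 0.3238]
ee_rot: [0.073, 0.997, 0.001, 0.001]
force: [-8.7, 5.6, 30.2]
finger_gap: 0.0002
grasp_force: 14.9
```

>>> arm_command(moves=[[0, 0, -0.3, 0, 0, 0, 0], [0, -1, 0, 0, 0, 0, 0], [0, 0, 0.2, 0, 0, 0, 0], [0, 0, 0.05, 0, 0, 0, 0], [0, 0, 0.05, 0, 0, 0, 0], [0, 0, 0, 0, 0, 0, 0]])

```text
time: 23.65
position: [0.568, -0.1843, 0.3237]
ee_rot: [0.074, 0.997, -0.004, 0.002]
force: [-6.4, -4.8, 25.0]
finger_gap: 0.0002
grasp_force: 12.7
```

The height is the same (0.3238) at four points around the centre with 15–30 N. So the stack lies flat and hard on the pad with its top about 21 mm above the deck, inside the red band. Next is the keeper.

>>> arm_command(moves=[[0, 0, -0.8, 0, 0, 0, 0], [0, 0, -0.8, 0, 0, 0, 0], [0, 0, -0.8, 0, 0, 0, 0.4], [0, 0, -0.8, 0, 0, 0, 0.4], [0, 0, 0, 0, 0, 0, 0.4]])

```text
time: 24.07
position: [0.5687, -0.1826, 0.4022]
ee_rot: [0.073, 0.997, -0.001, 0.002]
force: [0.2, 0.2, 0.2]
finger_gap: 0.0339
grasp_force: 0.0
```

```bash
python3 - <<'E'
from h import *
ux=np.array([np.cos(-.148),np.sin(-.148)]);uy=np.array([-ux[1],ux[0]]);m=np.array([.5702,-.1697])
pv=m-.07*uy;print("pivot",pv.round(4))
im0={'scene':cv2.imread("pics/scene0.png")[:,:,::-1].copy(),'top':cv2.imread("pics/top0.png")[:,:,::-1].copy()}
for n in im0:
  for c,a,b in blobs(im0[n],(0,190,70),(8,255,255),20): print(n,c.round(1),a,b,ray(n,c,.188).round(4))
  for th in(0,.05,.1): 
    k=pv+.115*(-np.cos(th)*ux+np.sin(th)*uy);print(n,th,k.round(4),[proj(n,(*k,z)).round(1).tolist() for z in(.168,.188,.209)])
goto(pv-.115*ux,.349,1.423)
s=env.state();print(s['time'],s['finger_gap'])
E
```

```text
pivot [ 0.5599 -0.2389]
scene [116.4 167. ] 280 [109 155  16  25] [ 0.4484 -0.2171]
scene [150.3 255.2] 74 [146 249   9  12] [ 0.6777 -0.205 ]
scene 0 [ 0.4461 -0.222 ] [[115.2, 176.0], [113.4, 166.9], [111.4, 157.0]]
scene 0.05 [ 0.4471 -0.2163] [[118.5, 175.7], [116.7, 166.5], [114.8, 156.7]]
scene 0.1 [ 0.4484 -0.2107] [[121.8, 175.4], [120.1, 166.3], [118.2, 156.4]]
top [400.   21.2] 383 [367  17  73   9] [ 0.8305 -0.2547]
top [391.8  37.1] 84 [372  35  41   5] [ 0.8023 -0.2388]
top [392.2 249.2] 192 [383 244  19  12] [ 0.4475 -0.2156]
top 0 [ 0.4461 -0.222 ] [[391.9, 249.8], [396.3, 250.0], [401.2, 250.3]]
top 0.05 [ 0.4471 -0.2163] [[388.3, 249.2], [392.6, 249.5], [397.4, 249.7]]
top 0.1 [ 0.4484 -0.2107] [[384.9, 248.5], [389.0, 248.7], [393.7, 249.0]]
pos [ 0.5687 -0.1826  0.4022] tilt [ 0.004 -0.001 -1.   ] yaw_y 1.424 shift units [ 4.63 -2.27  2.11]
rz units (about tool z) 0.01
24.0667 0.03385129503231119
```

>>> arm_command(moves=[[0.8, -0.35, 0, 0, 0, 0, 0.5], [0.8, -0.35, 0, 0, 0, 0, 0.5], [0.8, -0.35, 0, 0, 0, 0, 0.5], [0.8, -0.35, 0, 0, 0, 0, 0.5], [0.8, -0.35, 0, 0, 0, 0, 0.5], [0.6, -0.35, 0, 0, 0, 0, 0.5], [0, 0, 0, 0, 0, 0, 0.5], [0, 0, 0, 0, 0, 0, 0.5]])

```text
time: 24.73
position: [0.4456, -0.2174, 0.3983]
ee_rot: [0.074, 0.997, 0.001, -0.001]
force: [0.1, -0.0, 0.4]
finger_gap: 0.0426
grasp_force: 0.0
```

```bash
python3 - <<'E'
from h import *
goto((.447,-.217),.349,1.423)
im=env.grab_frame('scene');cv2.imwrite('pics/s5.png',cv2.resize(im[90:250,60:220,::-1],None,fx=3.5,fy=3.5,interpolation=2))
E
```

```text
pos [ 0.4456 -0.2174  0.3983] tilt [-0.002  0.001 -1.   ] yaw_y 1.423 shift units [-0.06  0.02  1.97]
rz units (about tool z) -0.0
```

View pics/s5.png

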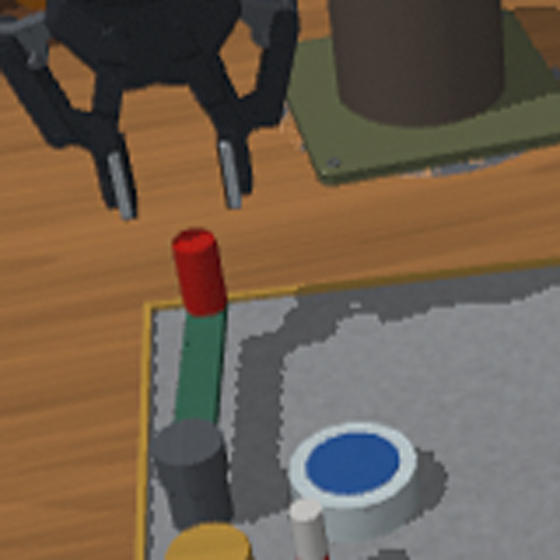

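The open fingers straddle the red knob. I'll descend and cage it.

>>> arm_command(moves=[[-0.05, 0, 0.7, 0, 0, 0, 0.5], [0, 0, 0.7, 0, 0, 0, 0.5], [0, 0, 0.5, 0, 0, 0, 0.5], [0, 0, 0, 0, 0, 0, 0.3], [0, 0, 0, 0, 0, 0, 0.3], [0, 0, 0, 0, 0, 0, 0.3], [0, 0, 0, 0, 0, 0, 0.3]])

```text
time: 25.37
position: [0.4482, -0.2174, 0.3528]
ee_rot: [0.073, 0.997, 0.0, 0.001]
force: [0.3, 1.4, -1.0]
finger_gap: 0.0257
grasp_force: 0.6
```

>>> arm_command(moves=[[-0.015, 0.368, 0, 0, 0, 1, 0.3], [-0.015, 0.368, 0, 0, 0, 1, 0.3], [-0.015, 0.368, 0, 0, 0, 1, 0.3], [-0.015, 0.368, 0, 0, 0, 1, 0.3]])

```text
time: 25.7
position: [0.4593, -0.1829, 0.3534]
ee_rot: [0.233, 0.972, -0.001, 0.002]
force: [0.6, -2.5, -0.1]
finger_gap: 0.0256
grasp_force: 1.0
```

```bash
python3 - <<'E'
from h import *
s=env.state();print(s['time'],s['force'],s['finger_gap'],s['grasp_force'])
p=s['position'][:2]-np.array([.5599,-.2389]);print("radius",np.linalg.norm(p),"keeper angle",2.994-np.arctan2(p[1],p[0]));goto()
E
```

```text
25.7 [ 0.63409072 -2.4780081  -0.07022045] 0.02561729979346568 1.026352308690548
radius 0.11508567885673726 keeper angle 0.3604524871102388
pos [ 0.4593 -0.1829  0.3534] tilt [ 0.003 -0.003 -1.   ] yaw_y 1.1 shift units [0. 0. 0.]
```

>>> arm_command(moves=[[-0.015, 0.368, 0, 0, 0, 1, 0.3], [-0.015, 0.368, 0, 0, 0, 1, 0.3], [-0.015, 0.368, 0, 0, 0, 1, 0.3], [-0.015, 0.368, 0, 0, 0, 1, 0.3], [-0.015, 0.368, 0, 0, 0, 1, 0.3], [-0.015, 0.368, 0, 0, 0, 1, 0.3], [-0.015, 0.368, 0, 0, 0, 1, 0.3]])

```text
time: 26.28
position: [0.5024, -0.1361, 0.3533]
ee_rot: [0.493, 0.87, -0.001, 0.001]
force: [-1.6, -2.5, -0.4]
finger_gap: 0.0256
grasp_force: 1.0
```

```bash
python3 - <<'E'
from h import *
s=env.state();print(s['time'],s['force'],s['finger_gap'],s['grasp_force'])
p=s['position'][:2]-np.array([.5599,-.2389]);print("radius",np.linalg.norm(p),"keeper angle",2.994-np.arctan2(p[1],p[0]));goto()
E
```

```text
26.2833 [-1.64573876 -2.54108599 -0.42910908] 0.02559059787099912 1.009146273136139
radius 0.11783234983520605 keeper angle 0.9131284867420546
pos [ 0.5024 -0.1361  0.3533] tilt [ 0.001 -0.003 -1.   ] yaw_y 0.54 shift units [0. 0. 0.]
```

>>> arm_command(moves=[[-0.035, 0.368, 0, 0, 0, 1, 0.3], [-0.035, 0.368, 0, 0, 0, 1, 0.3], [-0.035, 0.368, 0, 0, 0, 1, 0.3], [-0.03, 0.368, 0, 0, 0, 1, 0.3], [-0.02, 0.368, 0, 0, 0, 1, 0.3], [-0.015, 0.368, 0, 0, 0, 1, 0.3], [-0.015, 0.3, 0, 0, 0, 1, 0.3], [0, 0, 0, 0, 0, 0, 0.3]])

```text
time: 26.95
position: [0.5637, -0.1213, 0.353]
ee_rot: [0.713, 0.701, 0.001, 0.001]
force: [0.1, -0.1, 0.1]
finger_gap: 0.0255
grasp_force: 0.0
```

>>> arm_command(moves=[[0, 0.16, 0, 0, 0, 1, 0.3], [0, 0.1, 0, 0, 0, 0, 0.3], [0, 0, 0, 0, 0, 0, 0.3]])

```text
time: 27.2
position: [0.569, -0.1214, 0.3526]
ee_rot: [0.739, 0.674, 0.0, 0.0]
force: [0.1, 0.4, 0.2]
finger_gap: 0.0259
grasp_force: 0.1
```

```bash
python3 - <<'E'
from h import *
s=env.state();print(s['time'],s['force'],s['finger_gap'],s['grasp_force'])
p=s['position'][:2]-np.array([.5599,-.2389]);print("radius",np.linalg.norm(p),"keeper angle",2.994-np.arctan2(p[1],p[0]));goto()
E
```

```text
27.2 [0.08385296 0.435542   0.22982196] 0.02587473281305465 0.1160382921807468
radius 0.11782563452930198 keeper angle 1.500092160506807
pos [ 0.569  -0.1214  0.3526] tilt [ 0.001  0.    -1.   ] yaw_y -0.093 shift units [0. 0. 0.]
```

>>> arm_command(moves=[[0, 0.12, 0, 0, 0, 0, 0.3], [0, 0.12, 0, 0, 0, 0, 0.3], [0, 0, 0, 0, 0, 0, 0.3]])

```text
time: 27.45
position: [0.5751, -0.122, 0.3523]
ee_rot: [0.74, 0.673, 0.0, 0.0]
force: [-1.0, 0.8, 0.6]
finger_gap: 0.0255
grasp_force: 0.4
```

>>> arm_command(moves=[[0, 0.08, 0, 0, 0, 0, 0.3], [0, 0.08, 0, 0, 0, 0, 0.3], [0, 0, 0, 0, 0, 0, 0.3]])

```text
time: 27.7
position: [0.5791, -0.1225, 0.3522]
ee_rot: [0.74, 0.673, 0.0, 0.0]
force: [-0.6, 1.3, 0.8]
finger_gap: 0.0257
grasp_force: 0.5
```

>>> arm_command(moves=[[0, 0.06, 0, 0, 0, 0, 0.3], [0, 0.06, 0, 0, 0, 0, 0.3], [0, 0, 0, 0, 0, 0, 0.3]])

```text
time: 27.95
position: [0.5805, -0.1226, 0.352]
ee_rot: [0.74, 0.672, -0.001, -0.001]
force: [-5.0, 1.4, 3.4]
finger_gap: 0.0256
grasp_force: 3.0
```

>>> arm_command(moves=[[0, 0.06, 0, 0, 0, 0, 0.3], [0, 0.06, 0, 0, 0, 0, 0.3], [0, 0, 0, 0, 0, 0, 0.3]])

```text
time: 28.2
position: [0.5815, -0.1227, 0.3518]
ee_rot: [0.74, 0.672, -0.003, -0.003]
force: [-12.3, 1.9, 7.0]
finger_gap: 0.0258
grasp_force: 6.1
```

>>> arm_command(moves=[[0, -0.3, 0, 0, 0, 0, 0.4], [0, 0, 0, 0, 0, 0, 0.5], [0, 0, 0, 0, 0, 0, 0.5], [0, 0, 0, 0, 0, 0, 0.5]])

```text
time: 28.53
position: [0.5779, -0.1225, 0.3525]
ee_rot: [0.74, 0.672, 0.001, 0.001]
force: [-1.0, 0.4, -0.2]
finger_gap: 0.0426
grasp_force: 0.0
```

```bash
python3 - <<'E'
from h import *
s=env.state();print(s['time'],s['force'],s['finger_gap'],s['grasp_force']);goto((.579,-.1235))
E
```

```text
28.5333 [-1.03067172  0.37535957 -0.21527976] 0.042625069087219476 0.0
pos [ 0.5779 -0.1225  0.3525] tilt [ 0.002 -0.001 -1.   ] yaw_y -0.096 shift units [-0.03  0.05  0.  ]
```

The end stop is felt at 12 N. I'll retract and verify.

>>> arm_command(moves=[[0, 0, -0.6, 0, 0, 0, 0.5], [0, 0, -0.8, 0, 0, 0, 0.5], [0, 0, -1, 0, 0, 0, 0.5], [0, 0, -1, 0, 0, 0, 0.5], [-1, 0, -0.8, 0, 0, 0, 0.5], [-1, 0, 0, 0, 0, 0, 0.5], [-1, 0, 0, 0, 0, 0, 0.5], [-1, 0, 0, 0, 0, 0, 0.5]])

```text
time: 29.2
position: [0.5683, -0.2229, 0.4581]
ee_rot: [0.74, 0.673, 0.001, 0.001]
force: [1.1, 0.7, 0.2]
finger_gap: 0.0424
grasp_force: 0.0
```

>>> arm_command(moves=[[-1, 0, 0, 0, 0, 0, 0.5], [-1, 0, 0, 0, 0, 0, 0.5], [-1, 0, 0, 0, 0, 0, 0.5], [-1, 0, 0, 0, 0, 0, 0.5], [0, 0, 0, 0, 0, 0, 0.5]])

```text
time: 29.62
position: [0.5581, -0.3257, 0.4566]
ee_rot: [0.742, 0.671, -0.001, 0.001]
force: [1.5, -0.0, 0.2]
finger_gap: 0.0427
grasp_force: 0.0
```

```bash
python3 - <<'E'
from h import *
ims=[env.grab_frame(n) for n in('scene','top')]
a=cv2.resize(ims[0][140:290,80:340],None,fx=2.2,fy=2.2);b=cv2.resize(ims[1][90:290,150:420],(a.shape[1],int(200/270*a.shape[1])))
v=np.vstack([a,b]);v=cv2.resize(v,None,fx=.78,fy=.78);print(v.shape);cv2.imwrite('pics/fin.png',v[:,:,::-1])
for c,q,_ in blobs(ims[0],(0,190,70),(8,255,255),20):print('scene red',c.round(1),q)
for th in(1.5,1.571):
  ux=np.array([np.cos(-.148),np.sin(-.148)]);uy=np.array([-ux[1],ux[0]]);k=np.array([.5599,-.2389])+.115*(-np.cos(th)*ux+np.sin(th)*uy);print(th,k,proj('scene',(*k,.188)))
goto()
E
```

```text
(587, 446, 3)
scene red [185.3 201. ] 309
scene red [150.3 255.2] 73
scene red [  8.1 344.1] 30
1.5 [ 0.56876961 -0.12424255] [185.85064885 196.92750224]
1.571 [ 0.5768811  -0.12516064] [186.59668762 200.06475933]
pos [ 0.5583 -0.3226  0.4568] tilt [ 0.001  0.    -1.   ] yaw_y -0.098 shift units [0. 0. 0.]
```

View pics/fin.png

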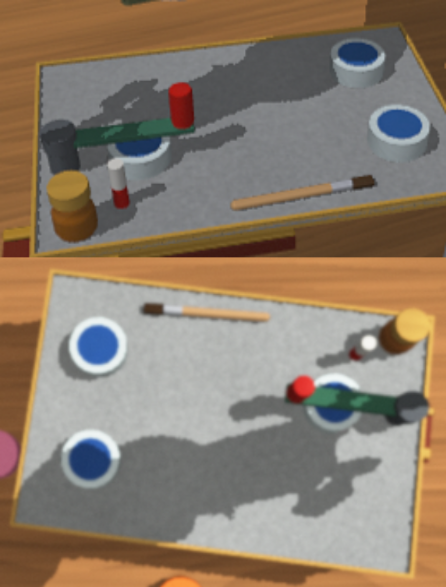

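The final picture shows the keeper across the mouth over the stack, with the knob at scene pixel (185,201) against (187,200) expected at the end stop. The two unused discs, the jar and the brush are undisturbed.

```bash
python3 -c "
from plant import env
print(env.hand_in())"
```

```text
the job is handed in; nothing more can be done
None
```

I added two discs, so the stack rests hard on the pad with its top about 21 mm above the deck, in the red band. The keeper is swung to its end stop, and the job was handed in at about 30 s; the hand-in gave no verdict.

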